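# Pull the green-roofed pavilion off the site model

## Task

Using the orange-handled puller, and without touching the pavilion with the gripper, hook under the roof of the green-roofed pavilion on the site model and pull it straight up off its spigot. Carry it on the puller to the cork mat and set it down upright near the middle, then draw the puller clear of it and leave the puller standing on its feet on the table or the mat. Leave the red-roofed pavilion in its place.

Things in the scene. Friction and masses are not known exactly. Their poses are not given: they have to be found in the camera images.
- puller: Steel bridge 112 mm tall, 180 g, standing. Origin: centre under the feet; z up, y leg to leg, x the way it slides over a roof (same both ways). Orange handle 22 (x) by 50 (y), z 70 to 112. Bridge underside z 62. Legs at y 47 to 52 each side; at their bottom inward feet 6 thick, 60 long in x, reaching in to y 26: gap 52 between feet, 94 between legs.
- green_pavilion: Core 34 mm square with green roof plate 76 square, underside 34, top 44 above origin (core's underside, z up, x and y along edges). 80 g. Plugged on a 26 high sprung spigot on ply ground 18 above the table: pops at 6 to 9 N, about 8 mm up; free at 26. Ground on its -x side (robot side) is clear for 120 from its centre: lower puller there, slide in along +x. Houses to 50 high behind.
- red_pavilion: Bystander of the same shape and size with a brick-red roof, plugged on the model's other spigot, 140 mm beside the green one along their common y axis. Origin: centre of the core's underside. Leave it plugged.
- cork_mat: Fixed cork mat lying on the table, 130 mm square, 6 mm thick. Origin: centre of its underside; top at z = 6 mm.
Not all that is in view belongs to the job. Leave any purple or yellow look-alike of the puller alone.

How it is judged:
By the outcome, as a careful person would: the job done as asked, in the order asked, and still so for the second after the job is handed in, with the robot touching nothing.
It also fails if it takes over 67 s, if anything falls off the work surface, if the arm or the gripper's body presses on something with over 40 N, if the wrist force passes 120 N, or if a joint passes its speed limit or range.

## Robot

A 6-joint arm with a two-finger parallel gripper is mounted at the origin on the work surface. World frame = base frame: x ahead of the robot, y to its left, z up, the work surface at z = 0. Lengths are in m, angles in rad, forces in N, time in s.
With the tool pointing down it reaches from about 0.35 to 0.975 m from the base axis. Payload 4.9 kg.
Tool frame: the origin (TCP) lies at the very end of the fingers, on their centre line; the grasp point (between the pads) lies 19 mm behind it; z points along the fingers, y is the line along which they close (so a half turn about z gives the same grasp; the last joint's range is limited). The gripper opens to 85 mm and grips with 20 to 120 N. Pads are 22 mm wide; open, the fingers measure 114 mm over their backs; the gripper's body (76 mm by 85 mm) begins 54 mm behind the grasp point. The pads swing forward as they close: fully open they stand 13 mm farther back than shut.
Start: joints at [-1.263, 0.053, 1.613, -0, 1.476, -0.119], TCP at [0.259, -0.569, 0.231] pointing down, gripper open.
Joint ranges: [-3.01, 3.01], [-1.01, 2.22], [0.06, 2.58], [-1.02, 4.17], [0.09, 2.62], [-3.14, 3.14]. Speed limits (rad/s): [2.57, 2.57, 3.14, 3.14, 3.14, 3.14].

## Interface

Orientations are given as a rotation vector (axis times angle).
In Python, from station import get_obs, optics, ctrl gives the robot as it stands.
- The arm moves only by the shell command python3 -m pendant 'ROWS' [FORCE]. ROWS is JSON, a list of rows, each a list of 3 entries, a list of its own where there are three numbers: the shift along the tool's x, y, z in mm, then the turn, a rotation vector about the tool's x, y, z in rad, then the opening, from 0 (shut) to 1 (fully open). A call has 1 to 12 rows; each row shifts and turns the commanded pose from where the row before left it, along the tool's axes as they then stand; what a row does not reach is not made up. A row lasts 1/12 s, in which the tool goes at most 41.7 mm and 7.16 degrees, less where a joint would pass 70% of its speed; a pose out of reach is approached as far as the arm can. A call is refused whole if a number of a shift passes 41.7 or a number of a turn 0.125, either way. A call with a gripper value outside its range is refused whole. The fingers move at their own pace and stop on an object; FORCE is the grip in N (left out, the last holds). Time passes only in rows, so rows that do not move let the fingers close. It gives the time, the measured TCP pose, the force, the opening and the grip force at its end, in the units of the state.
- get_obs(): the state, without advancing time (a new reading comes with each control period).
- optics.get_image(name): name is "side" or "top" or "wrist"; returns the picture (400x640x3 uint8, red, green, blue); there is no depth.
- optics.camera_model(name): a dict with "fx", "fy", "cx", "cy" (pixels), "cam_to_world" (4x4, takes a point from camera to world coordinates). Camera axes: x right, y up, looking along -z (the intrinsics and any distortion apply to the point x, -y, -z); pixel columns grow to the right and rows downward; lengths in m; the calibration is good to about 2 mm. A picture is of the moment at which its call begins: read the wrist's pose just before it. camera_model takes no time and is no camera call; for the wrist camera it gives the pose at the moment of the call.
- ctrl.finish_job(): hands the job in; it is judged then, once.
The state is a dict: "t": time; "q": joint angles; "dq": joint speeds; "effort": joint torques, N m; "tool_pos": TCP position; "tool_rot": TCP orientation; "contact_force": force on the tool from outside, world axes, zero at the start; "wrist_torque": the same for the moment, N m; "opening": finger opening in m; "grip_force": force on a finger pad.
Only numpy, scipy, OpenCV 4.12 (cv2) and the standard library are available. Lean on these libraries where they do the work, as an engineer would, in place of code of your own. Each camera call takes 0.05 s, during which the arm holds its last target. There are 200 camera calls.

## Working session

There is one attempt and no reset: what is moved stays moved. The work goes in short steps, Python scripts to look and compute and a shell command to move; the robot and the scene stay as the last step left them, time stands still between calls to the robot, and variables do not carry over. Pictures are saved under pics/ and viewed, at most 12 in all, crops included, and the job is handed in when it is done.

```bash
mkdir -p pics; ls; python3 - <<'E'
from station import get_obs, optics, ctrl
import cv2,json
for n in ("side","top","wrist"):
    m=optics.camera_model(n); print(n,m)
    im=optics.get_image(n); cv2.imwrite(f"pics/{n}0.png",im[:,:,::-1])
print(get_obs())
E
```

```text
pics
side {'fx': 478.93188028596654, 'fy': 478.93188028596654, 'cx': 322.69021805254516, 'cy': 200.50938817574468, 'cam_to_world': array([[-0.841269  ,  0.33159719, -0.4269775 ,  0.02684593],
       [-0.54051297, -0.50043389,  0.67632215,  0.65465158],
       [ 0.01059251,  0.79975573,  0.60023209,  0.62798068],
       [ 0.        ,  0.        ,  0.        ,  1.        ]])}
top {'fx': 371.30578895117355, 'fy': 371.30578895117355, 'cx': 321.2251203704151, 'cy': 195.18292755632945, 'cam_to_world': array([[ 0.0050846 ,  0.99462175, -0.10344912,  0.36646222],
       [-0.99989302,  0.00363804, -0.01416712, -0.02632955],
       [-0.01371457,  0.10351009,  0.99453385,  0.93199187],
       [ 0.        ,  0.        ,  0.        ,  1.        ]])}
wrist {'fx': 279.9016315242769, 'fy': 279.9016315242769, 'cx': 317.7297346998502, 'cy': 201.2593493111205, 'cam_to_world': array([[ 0.41283393,  0.86508909,  0.28493686,  0.33259012],
       [-0.91080391,  0.39282945,  0.12696951, -0.53569009],
       [-0.00209165, -0.31193893,  0.95009985,  0.37313949],
       [ 0.        ,  0.        ,  0.        ,  1.        ]])}
{'t': 0.15, 'q': array([-1.26301568e+00,  5.32089636e-02,  1.61399476e+00, -7.13763919e-06,
        1.47599739e+00, -1.19007011e-01]), 'dq': array([-0.00055907, -0.00096545, -0.00290672,  0.00087101, -0.00104895,
       -0.00047338]), 'effort': array([-1.09105313e-04, -3.94242561e+01, -3.70721877e+01, -1.44806286e-04,
        4.64681230e-03, -4.85235830e-06]), 'tool_pos': array([ 0.25856225, -0.56846731,  0.23033345]), 'tool_rot': array([-3.06876988e+00, -6.64982156e-01,  2.49104751e-04]), 'contact_force': array([-0.99541772,  0.18472669,  0.52325542]), 'wrist_torque': array([ 0.03415241,  0.02093078, -0.03588218]), 'grip_force': 0.0, 'opening': 0.08516488414779019}
```

View pics/top0.png

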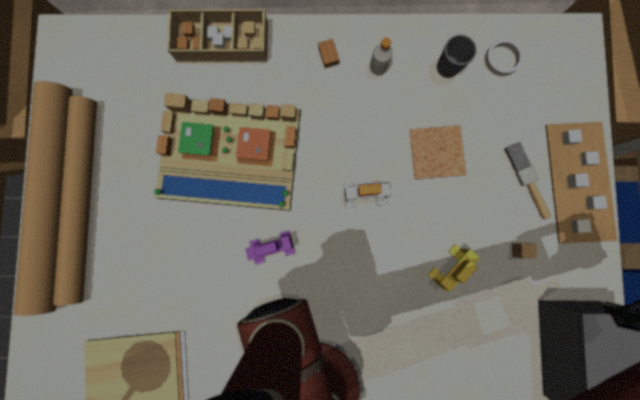

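View pics/side0.png

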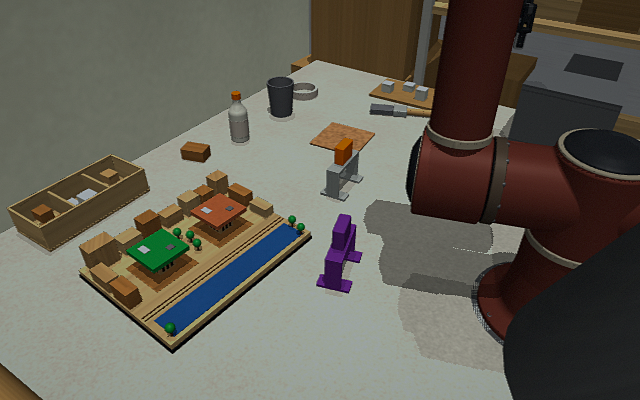

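The top view shows three things that could be taken for the puller: the orange-handled one at (369,189), the purple look-alike at (270,247) and the yellow one at (458,268). I choose the orange one. The green roof is at (197,139), the red at (254,143) and the cork mat at (438,151). In the side view the orange handle is at (344,151) and the green roof at (157,251).

```bash
cat > h.py <<'E'
from station import get_obs, optics, ctrl
import cv2, numpy as np
def ray(m,uv):
    uv=np.atleast_2d(uv).astype(float); M=m["cam_to_world"]
    d=np.c_[(uv[:,0]-m["cx"])/m["fx"],-(uv[:,1]-m["cy"])/m["fy"],-np.ones(len(uv))]
    return M[:3,3], d@M[:3,:3].T
def plane(m,uv,z):
    o,d=ray(m,uv); return o+d*((z-o[2])/d[:,2])[:,None]
def tri(m1,a,m2,b):
    (o1,d1),(o2,d2)=ray(m1,a),ray(m2,b); out=[]
    for x,y in zip(d1,d2):
        s=np.linalg.lstsq(np.c_[x,-y],o2-o1,rcond=None)[0]
        p,q=o1+s[0]*x,o2+s[1]*y; out.append(np.r_[(p+q)/2,np.linalg.norm(p-q)])
    return np.array(out)
def mask(im,h0,h1,s,v=60,box=None):
    H=cv2.cvtColor(im,cv2.COLOR_RGB2HSV)
    k=cv2.inRange(H,(h0,s,v),(h1,255,255))
    if box: 
        z=np.zeros_like(k); x0,y0,x1,y1=box; z[y0:y1,x0:x1]=k[y0:y1,x0:x1]; k=z
    return k
def hull(k):
    c=max(cv2.findContours(k,0,2)[0],key=cv2.contourArea); return cv2.convexHull(c)[:,0]
def quad(hl):   # 4 corners
    q=cv2.approxPolyN(hl.reshape(-1,1,2),4,None,-1,True) if hasattr(cv2,'approxPolyN') else cv2.boxPoints(cv2.minAreaRect(hl))
    return np.asarray(q).reshape(-1,2).astype(float)
E
python3 - <<'E'
from h import *
np.set_printoptions(precision=4,suppress=True)
T,S=optics.camera_model("top"),optics.camera_model("side")
t,s=optics.get_image("top"),optics.get_image("side")
def rep(n,a,z):
    m=T if a is TQ else S
for n,hr,bt,bs,z in [("green",(50,75,140),(175,115,220,162),(120,225,195,280),.062),("red",(0,14,120),(234,124,275,164),(185,190,250,235),.062),
    ("mat",(5,20,70),(400,115,475,185),(300,118,380,155),.006),("handle",(5,20,170),(345,175,395,205),(325,130,360,170),.112)]:
    kt,ks=mask(t,*hr,box=bt),mask(s,*hr,box=bs)
    for nm,m,k in (("top",T,kt),("side",S,ks)):
        q=quad(hull(k)); P=plane(m,q,z)
        e=np.roll(P,-1,0)-P
        print(n,nm,q.round(1).tolist(),"ctr",P.mean(0)[:2],"edges",np.linalg.norm(e[:,:2],axis=1),"ang",np.degrees(np.arctan2(e[:,1],e[:,0])).round(1))
        if nm=="top": Q0=q;P0=P
        else:
            # match corners by nearest plane point
            i=[np.argmin(np.linalg.norm(P-p,axis=1)) for p in P0]
            print("  tri",i,tri(T,Q0,S,q[i]).tolist() and tri(T,Q0,S,q[i]))
c=cv2.resize(t[160:220,330:410],(400,300),interpolation=2); d=cv2.resize(s[120:210,300:380],(400,450),interpolation=2)
cv2.imwrite("pics/crop.png",np.hstack([cv2.copyMakeBorder(c,0,150,0,0,0),d])[:,:,::-1])
E
```

```text
green top [[209.0, 146.0], [181.0, 154.0], [181.0, 123.0], [211.0, 126.0]] ctr [0.5961 0.2893] edges [0.0695 0.0763 0.0735 0.0493] ang [106.4   2.5 -95.7 176.5]
green side [[189.0, 245.0], [152.0, 269.0], [125.0, 250.0], [162.0, 228.0]] ctr [0.5951 0.2892] edges [0.0759 0.0744 0.076  0.0744] ang [ 83.9  -4.6 -96.1 175.3]
  tri [np.int64(0), np.int64(1), np.int64(2), np.int64(3)] [[0.5688 0.2525 0.056  0.0167]
 [0.5594 0.3269 0.0594 0.0094]
 [0.6312 0.3256 0.0653 0.0025]
 [0.6228 0.2517 0.0666 0.0008]]
red top [[274.0, 130.0], [270.0, 163.0], [236.0, 163.0], [239.0, 127.0]] ctr [0.5756 0.1459] edges [0.0809 0.0813 0.0881 0.0849] ang [174.3  90.1  -3.1 -94.9]
red side [[250.0, 208.0], [219.0, 229.0], [172.0, 223.0], [217.0, 191.0]] ctr [0.5802 0.161 ] edges [0.0796 0.0907 0.1208 0.0914] ang [ 85.   22.6 -89.8 175.8]
  tri [np.int64(3), np.int64(0), np.int64(1), np.int64(2)] [[0.6198 0.1042 0.0599 0.0119]
 [0.5355 0.1099 0.0577 0.0026]
 [0.5366 0.1921 0.0615 0.0073]
 [0.6416 0.2012 0.031  0.0264]]
mat top [[466.0, 174.0], [415.0, 178.0], [410.0, 129.0], [460.0, 125.0]] ctr [ 0.5753 -0.3
[... 246 characters left out ...]
 [np.int64(0), np.int64(1), np.int64(2), np.int64(3)] [[ 0.5168 -0.3769  0.0052  0.0021]
 [ 0.5143 -0.252  -0.0172  0.0085]
 [ 0.6336 -0.2379  0.0065  0.0015]
 [ 0.6437 -0.3654  0.0059  0.0001]]Traceback (most recent call last):
  File "<stdin>", line 11, in <module>
  File "h.py", line 24, in quad
    q=cv2.approxPolyN(hl.reshape(-1,1,2),4,None,-1,True) if hasattr(cv2,'approxPolyN') else cv2.boxPoints(cv2.minAreaRect(hl))
      ~~~~~~~~~~~~~~~^^^^^^^^^^^^^^^^^^^^^^^^^^^^^^^^^^^
cv2.error: OpenCV(4.12.0) /io/opencv/modules/imgproc/src/approx.cpp:987: error: (-215:Assertion failed) (curve.cols == 1 && curve.rows >= nsides) || (curve.rows == 1 && curve.cols >= nsides) in function 'approxPolyN'
```

```bash
python3 - <<'E'
from h import *
np.set_printoptions(precision=4,suppress=True)
T,S=optics.camera_model("top"),optics.camera_model("side")
t,s=optics.get_image("top"),optics.get_image("side")
kt,ks=mask(t,5,20,170,100,(345,175,395,205)),mask(s,5,20,170,100,(325,135,360,170))
for m,k in((T,kt),(S,ks)):
    print((k>0).sum()); r=cv2.minAreaRect(cv2.findNonZero(k)); P=plane(m,cv2.boxPoints(r),.112); e=np.roll(P,-1,0)-P
    print(r,P[:,:2].tolist(),"ctr",P.mean(0),np.linalg.norm(e,axis=1),np.degrees(np.arctan2(e[:,1],e[:,0])))
def cen(k): return np.argwhere(k>0).mean(0)[::-1]
print("tri centroid",tri(T,[cen(kt)],S,[cen(ks)]))
ka=mask(t,50,75,140,40,(175,115,220,162)); r=cv2.minAreaRect(hull(ka)); P=plane(T,cv2.boxPoints(r),.062);print("green top minrect",r,P.mean(0))
sk=mask(s,50,75,140,40,(120,225,195,280)); print("green tri", tri(T,[cen(cv2.fillConvexPoly(ka*0,hull(ka),255))],S,[cen(cv2.fillConvexPoly(sk*0,hull(sk),255))]))
c=cv2.resize(t[160:220,330:410],(400,300),interpolation=2); d=cv2.resize(s[120:210,300:380],(400,450),interpolation=2)
cv2.imwrite("pics/crop.png",np.hstack([cv2.copyMakeBorder(c,0,150,0,0,0),d])[:,:,::-1])
E
```

```text
2
((364.5, 190.5), (10.29563045501709, 0.0), -150.9453887939453) [[0.45701123605079225, -0.12059616117185573], [0.45701123605079225, -0.12059616117185573], [0.46811613943366215, -0.1007252956463192], [0.46811613943366215, -0.1007252956463192]] ctr [ 0.4626 -0.1107  0.112 ] [0.     0.0228 0.     0.0228] [   0.       60.8012    0.     -119.1988]
249
((341.7022705078125, 149.87640380859375), (15.475970268249512, 28.301944732666016), 32.0053825378418) [[0.4638897499682567, -0.054347378567423665], [0.48977089063305534, -0.15739598223340334], [0.4478565041485095, -0.1421164083230647], [0.42573928745899237, -0.04275474710210325]] ctr [ 0.4568 -0.0992  0.112 ] [0.1062 0.0446 0.1018 0.0399] [-75.9015 159.9711 102.5491 -16.9022]
tri centroid [[ 0.464  -0.1113  0.1036  0.001 ]]
green top minrect ((198.6099853515625, 133.73001098632812), (23.7587890625, 17.39482879638672), 8.130102157592773) [0.6047 0.2822 0.062 ]
green tri [[0.6097 0.2828 0.0446 0.0043]]
```

View pics/crop.png

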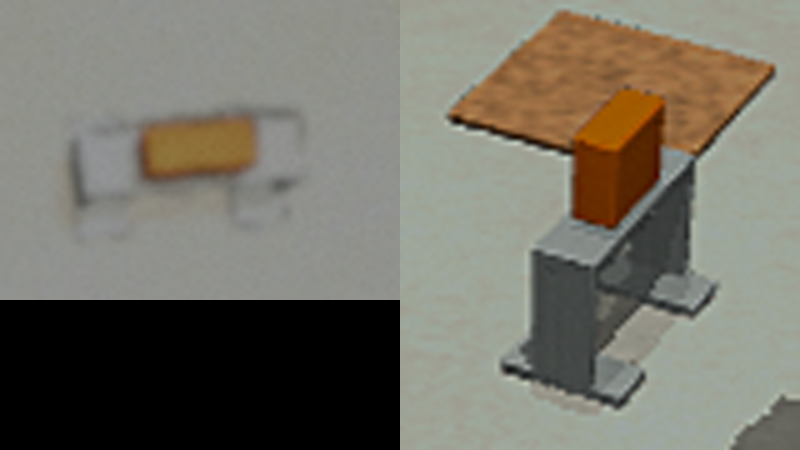

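The crop confirms it: orange handle with a grey steel bridge. Its top face is centred at about (369.8,189.6) in the top view and (344,144) in the side view.

```bash
python3 - <<'E'
from h import *
np.set_printoptions(precision=4,suppress=True)
T,S=optics.camera_model("top"),optics.camera_model("side")
t=optics.get_image("top")
sc=np.array([[346,137.6],[352.8,139.6],[342.4,150],[334.8,148.4]]); print(plane(S,sc,.112))
kt=mask(t,8,25,90,80,(345,175,395,205)); r=cv2.minAreaRect(cv2.findNonZero(kt)); P=plane(T,cv2.boxPoints(r),.112); e=np.roll(P,-1,0)-P
print(r,P.mean(0),np.linalg.norm(e,axis=1),np.degrees(np.arctan2(e[:,1],e[:,0])))
print("tri",tri(T,[r[0]],S,[sc.mean(0)]))
ka=mask(t,45,80,90,40,(170,115,222,165)); r=cv2.minAreaRect(hull(ka)); P=plane(T,cv2.boxPoints(r),.062); e=np.roll(P,-1,0)-P
print("green",r,P.mean(0),np.linalg.norm(e,axis=1),np.degrees(np.arctan2(e[:,1],e[:,0])))
print("tri",tri(T,[r[0]],S,[np.mean([[189,245],[152,269],[125,250],[162,228]],axis=0)]))
from scipy.spatial.transform import Rotation as R
print(R.from_rotvec(get_obs()["tool_rot"]).as_matrix(),get_obs()["tool_pos"])
E
```

```text
[[ 0.4749 -0.1468  0.112 ]
 [ 0.4583 -0.1475  0.112 ]
 [ 0.4546 -0.0975  0.112 ]
 [ 0.4712 -0.0942  0.112 ]]
((369.10003662109375, 189.1999969482422), (10.712867736816406, 22.422279357910156), 85.2363510131836) [ 0.4655 -0.1209  0.112 ] [0.0498 0.0239 0.0497 0.0239] [ -85.0069 -175.926    95.0016    4.4343]
tri [[ 0.4652 -0.1211  0.1119  0.0008]]
green ((195.52740478515625, 138.23973083496094), (31.876516342163086, 30.724985122680664), 6.009005546569824) [0.5937 0.2892 0.062 ] [0.0754 0.0777 0.0752 0.077 ] [ -3.3635 -96.0584 176.1289  84.0617]
tri [[0.5943 0.2898 0.0614 0.0013]]
[[ 0.9103  0.4139 -0.0001]
 [ 0.4139 -0.9103  0.0003]
 [ 0.0001 -0.0003 -1.    ]] [ 0.2587 -0.5688  0.2311]
```

```bash
cat > to.py <<'E'
# python3 to.py x y z yaw_deg : remaining shift (mm, tool axes after the turn) and turn about tool z
import sys; from h import *
from scipy.spatial.transform import Rotation as R
o=get_obs(); x,y,z,w=map(float,sys.argv[1:5]); M=R.from_rotvec(o["tool_rot"])
a=np.radians(w); G=R.from_matrix(np.array([[np.cos(a),np.sin(a),0],[np.sin(a),-np.cos(a),0],[0,0,-1]]))
print("t",round(o["t"],2),"pos",o["tool_pos"].round(4),"turn",(M.inv()*G).as_rotvec().round(4),"shift mm",(G.inv().apply(np.array([x,y,z])-o["tool_pos"])*1e3).round(1),"F",o["contact_force"].round(1),"open",round(o["opening"],4),"grip",round(o["grip_force"],1))
E
python3 -m pendant '[[[0,0,0],[0,0,0.115],1],[[0,0,0],[0,0,0.115],1],[[0,0,0],[0,0,0.115],1],[[0,0,0],[0,0,0],1]]'
python3 -m pendant '[[[20,-35.5,0],[0,0,0],1],[[20,-35.5,0],[0,0,0],1],[[20,-35.5,0],[0,0,0],1],[[20,-35.5,0],[0,0,0],1],[[20,-35.5,0],[0,0,0],1],[[20,-35.5,0],[0,0,0],1],[[20,-35.5,0],[0,0,0],1],[[20,-35.5,0],[0,0,0],1],[[20,-35.5,0],[0,0,0],1],[[20,-35.5,0],[0,0,0],1],[[20,-35.5,0],[0,0,0],1],[[0,0,0],[0,0,0],1]]'
python3 to.py 0.4655 -0.121 0.20 4.7
python3 - <<'E'
from h import *
import pickle
m=optics.camera_model("wrist");w=optics.get_image("wrist");cv2.imwrite("pics/w1.png",w[:,:,::-1]); pickle.dump(m,open("w1.pkl","wb"))
E
```

```text
t: 0.73
tool_pos: [0.2587, -0.5689, 0.2313]
tool_rot: [3.139, 0.126, -0.0]
contact_force: [0.7, -0.2, -0.1]
opening: 0.0857
grip_force: 0.0
t: 1.73
tool_pos: [0.448, -0.1561, 0.2316]
tool_rot: [-3.136, -0.146, -0.003]
contact_force: [0.4, 0.1, 0.2]
opening: 0.0851
grip_force: 0.0
t 1.73 pos [ 0.448  -0.1561  0.2316] turn [-0.0021 -0.002   0.011 ] shift mm [ 20.3 -33.6  31.6] F [0.4 0.1 0.2] open 0.0851 grip 0.0
```

View pics/w1.png

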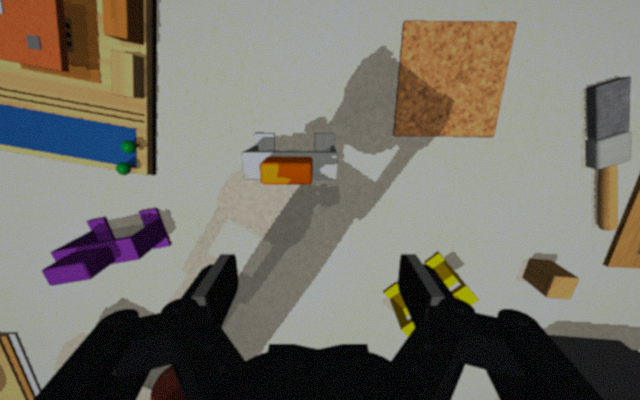

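The wrist view shows the orange handle at about (286,170), the mat at (455,78), purple at (110,245) and yellow at (430,290).

```bash
python3 - <<'E'
from h import *
import pickle
np.set_printoptions(precision=4,suppress=True)
m=pickle.load(open("w1.pkl","rb")); print(m["cam_to_world"][:3,3])
w=cv2.imread("pics/w1.png")[:,:,::-1].copy()
k=mask(w,5,25,150,60,(240,140,330,195)); r=cv2.minAreaRect(cv2.findNonZero(k)); P=plane(m,cv2.boxPoints(r),.112);e=np.roll(P,-1,0)-P
print(r,P,P.mean(0),np.linalg.norm(e,axis=1),np.degrees(np.arctan2(e[:,1],e[:,0])))
T=optics.camera_model("top"); print(tri(T,[[369.1,189.2]],m,[r[0]]))
q=quad(hull(mask(w,3,22,60,60,(380,10,525,145)))); P=plane(m,q,.006); print(q,P,P.mean(0))
print(cv2.cvtColor(w,cv2.COLOR_RGB2HSV)[150:192:3,275])
E
python3 to.py 0.4655 -0.121 0.12 4.7
```

```text
[ 0.5285 -0.1493  0.3747]
((285.9999694824219, 169.99998474121094), (49.99999237060547, 25.999996185302734), -0.0) [[ 0.4565 -0.1001  0.112 ]
 [ 0.4817 -0.0994  0.112 ]
 [ 0.486  -0.1462  0.112 ]
 [ 0.461  -0.1483  0.112 ]] [ 0.4713 -0.1235  0.112 ] [0.0252 0.047  0.0251 0.0484] [   1.6589  -84.7161 -175.1675   95.2982]
[[ 0.4677 -0.1223  0.0959  0.001 ]]
[[517.  21.]
 [494. 136.]
 [392. 136.]
 [403.  20.]] [[ 0.6455 -0.3663  0.006 ]
 [ 0.5174 -0.3769  0.006 ]
 [ 0.5054 -0.2464  0.006 ]
 [ 0.6346 -0.2364  0.006 ]] [ 0.5757 -0.3065  0.006 ]
[[ 33  30  76]
 [  0   0  95]
 [ 10  92  91]
 [ 13 255  75]
 [ 11 255 116]
 [ 21 255 165]
 [ 22 221 167]
 [ 22 246 163]
 [ 22 231 167]
 [ 22 255 165]
 [ 22 255 161]
 [ 15 204 169]
 [ 24  30 161]
 [ 25  30 164]]
t 1.78 pos [ 0.4471 -0.1588  0.2315] turn [-0.     -0.0006  0.009 ] shift mm [ 21.5 -36.1 111.5] F [-0.6 -0.5  0.3] open 0.085 grip 0.0
```

```bash
python3 -m pendant '[[[11,-17.5,20],[0,0,0.009],1],[[11,-17.5,20],[0,0,0],1],[[0,0,20],[0,0,0],1],[[0,0,20],[0,0,0],1],[[0,0,0],[0,0,0],1],[[0,0,0],[0,0,0],1]]'
python3 to.py 0.466 -0.122 0.076 4.7
```

```text
t: 2.28
tool_pos: [0.4643, -0.1257, 0.1503]
tool_rot: [-3.139, -0.114, 0.004]
contact_force: [0.9, -0.7, 1.1]
opening: 0.0852
grip_force: 0.0
t 2.28 pos [ 0.4643 -0.1257  0.1503] turn [-0.0011  0.0026 -0.0091] shift mm [ 2.  -3.6 74.3] F [ 0.9 -0.7  1.1] open 0.0852 grip 0.0
```

```bash
python3 -m pendant '[[[2,-3,15],[0,0,-0.005],1],[[0,0,15],[0,0,0],1],[[0,0,15],[0,0,0],1],[[0,0,15],[0,0,0],1],[[0,0,14],[0,0,0],1],[[0,0,0],[0,0,0],1],[[0,0,0],[0,0,0],1]]'
python3 to.py 0.466 -0.122 0.076 4.7
```

```text
t: 2.87
tool_pos: [0.4675, -0.1229, 0.0784]
tool_rot: [3.139, 0.121, 0.001]
contact_force: [-0.6, 0.3, 0.1]
opening: 0.0853
grip_force: 0.0
t 2.87 pos [ 0.4675 -0.1229  0.0784] turn [ 0.0005 -0.0007 -0.0047] shift mm [-1.4 -1.   2.4] F [-0.6  0.3  0.1] open 0.0853 grip 0.0
```

```bash
python3 -m pendant '[[[-1,-1,2],[0,0,0],0.7],[[0,0,0],[0,0,0],0.55],[[0,0,0],[0,0,0],0.5],[[0,0,0],[0,0,0],0.4],[[0,0,0],[0,0,0],0.3],[[0,0,0],[0,0,0],0.3],[[0,0,0],[0,0,0],0.3],[[0,0,0],[0,0,0],0.3],[[0,0,0],[0,0,0],0.3]]' 80
python3 to.py 0.466 -0.122 0.076 4.7
```

```text
t: 3.62
tool_pos: [0.4671, -0.1218, 0.0769]
tool_rot: [3.138, 0.122, 0.003]
contact_force: [-0.5, -2.6, 6.3]
opening: 0.0488
grip_force: 83.6
t 3.62 pos [ 0.4671 -0.1218  0.0769] turn [ 0.0017 -0.0022 -0.0042] shift mm [-1.1  0.1  0.9] F [-0.5 -2.6  6.3] open 0.0488 grip 83.6
```

```bash
python3 -m pendant '[[[0,0,-5],[0,0,0],0.3],[[0,0,-15],[0,0,0],0.3],[[0,0,-20],[0,0,0],0.3],[[0,0,-20],[0,0,0],0.3],[[0,0,-20],[0,0,0],0.3],[[0,0,-20],[0,0,0],0.3],[[0,0,0],[0,0,0.06],0.3],[[0,0,0],[0,0,0.06],0.3],[[0,0,0],[0,0,0.05],0.3],[[0,0,0],[0,0,0],0.3]]'
python3 -m pendant '[[[0,-15,0],[0,0,0],0.3],[[0,-30,0],[0,0,0],0.3],[[0,-40,0],[0,0,0],0.3],[[1,-40,0],[0,0,0],0.3],[[1,-40,0],[0,0,0],0.3],[[1,-40,0],[0,0,0],0.3],[[1,-40,0],[0,0,0],0.3],[[1,-40,0],[0,0,0],0.3],[[0,-40,0],[0,0,0],0.3],[[0,-35,0],[0,0,0],0.3],[[0,-25,0],[0,0,0],0.3],[[0,-15,0],[0,0,0],0.3]]'
python3 -m pendant '[[[0,0,0],[0,0,0],0.3],[[0,0,0],[0,0,0],0.3],[[0,0,0],[0,0,0],0.3]]'
python3 to.py 0.509 0.296 0.11 -5.0
python3 - <<'E'
from h import *
a,b=optics.get_image("side"),optics.get_image("wrist")
cv2.imwrite("pics/s2.png",np.hstack([a[100:400,0:400],b[100:400,140:540]])[:,:,::-1])
E
```

```text
t: 4.45
tool_pos: [0.4655, -0.1206, 0.1747]
tool_rot: [-3.137, 0.146, 0.002]
contact_force: [0.1, 0.7, -0.6]
opening: 0.0489
grip_force: 83.0
t: 5.45
tool_pos: [0.507, 0.2794, 0.1745]
tool_rot: [-3.138, 0.138, 0.002]
contact_force: [-0.7, -0.9, -1.4]
opening: 0.0491
grip_force: 83.3
t: 5.7
tool_pos: [0.5076, 0.2756, 0.1748]
tool_rot: [3.137, -0.145, -0.001]
contact_force: [0.3, -0.0, -1.8]
opening: 0.0492
grip_force: 83.4
t 5.7 pos [0.5076 0.2756 0.1748] turn [ 0.0011  0.0009 -0.0054] shift mm [ -0.4 -20.5  64.8] F [ 0.3 -0.  -1.8] open 0.0492 grip 83.4
```

View pics/s2.png

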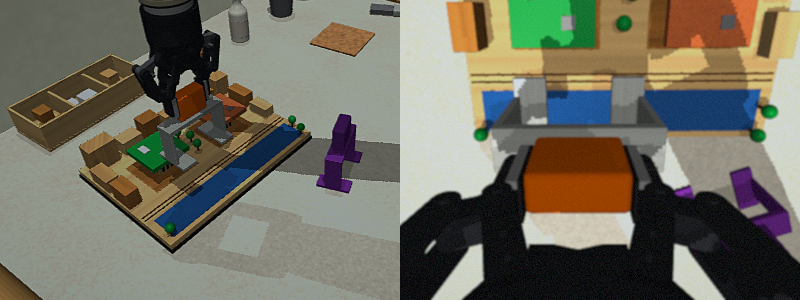

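The picture shows the puller held upright, with its feet at (530,100) and (628,100) in the right panel, parallel to the model's edges. The green roof lies ahead and to the left, at (552,122).

```bash
python3 -m pendant '[[[0,-10,10],[0,0,0],0.3],[[0,-10,0],[0,0,0],0.3],[[0,0,0],[0,0,0],0.3],[[0,0,0],[0,0,0],0.3]]'
python3 to.py 0.509 0.296 0.11 -5.0
python3 - <<'E'
from h import *
np.set_printoptions(precision=4,suppress=True)
m=optics.camera_model("wrist");w=optics.get_image("wrist");o=get_obs();print(o["tool_pos"],o["tool_rot"])
cv2.imwrite("pics/w3.png",w[:,:,::-1])
k=mask(w,48,78,140,50,(200,20,400,260)); h=hull(k); q=quad(h);P=plane(m,q,.062);e=np.roll(P,-1,0)-P
print(q,P,P.mean(0),np.linalg.norm(e,axis=1),np.degrees(np.arctan2(e[:,1],e[:,0])))
E
```

```text
t: 6.13
tool_pos: [0.5095, 0.297, 0.1649]
tool_rot: [3.138, -0.144, -0.001]
contact_force: [0.0, -0.5, -1.8]
opening: 0.0491
grip_force: 83.5
t 6.13 pos [0.5095 0.297  0.1649] turn [ 0.0005  0.0007 -0.0042] shift mm [-0.4  1.  54.9] F [ 0.  -0.5 -1.8] open 0.0491 grip 83.5
[0.5096 0.2969 0.1651] [ 3.138  -0.1439 -0.0005]
[[360. 148.]
 [275. 148.]
 [269.  53.]
 [364.  51.]] [[0.5549 0.2558 0.062 ]
 [0.5618 0.3294 0.062 ]
 [0.6356 0.3238 0.062 ]
 [0.6301 0.2493 0.062 ]] [0.5956 0.2896 0.062 ] [0.0739 0.0741 0.0747 0.0755] [ 84.6902  -4.3952 -94.2294 175.014 ]
```

View pics/w3.png

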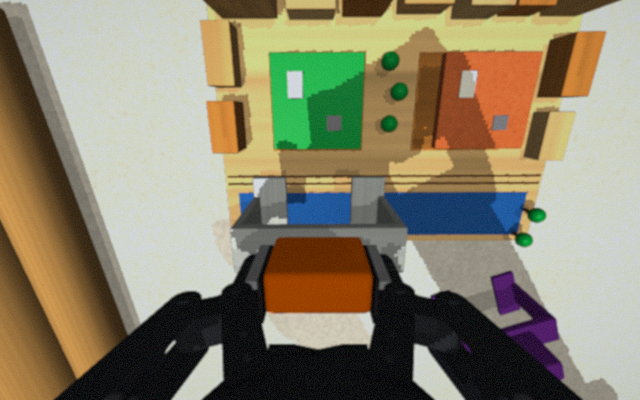

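The green roof spans (275–360, 51–148), the puller's feet are at columns 273 and 368, and the line-up is good to about 1 mm. Next I lower it, then slide in.

```bash
python3 -m pendant '[[[0,0,15],[0,0,0],0.3],[[0,0,15],[0,0,0],0.3],[[0,0,15],[0,0,0],0.3],[[0,0,13],[0,0,0],0.3],[[0,0,0],[0,0,0],0.3],[[0,0,0],[0,0,0],0.3]]'
python3 -m pendant '[[[6,0,0],[0,0,0],0.3],[[10,0,0],[0,0,0],0.3],[[10,0,0],[0,0,0],0.3],[[10,0,0],[0,0,0],0.3],[[10,0,0],[0,0,0],0.3],[[10,0,0],[0,0,0],0.3],[[10,0,0],[0,0,0],0.3],[[10,0,0],[0,0,0],0.3],[[6,0,0],[0,0,0],0.3],[[4,0,0],[0,0,0],0.3],[[0,0,0],[0,0,0],0.3],[[0,0,0],[0,0,0],0.3]]'
python3 to.py 0.5956 0.2896 0.107 -5.0
python3 - <<'E'
from h import *
a,b=optics.get_image("side"),optics.get_image("wrist")
cv2.imwrite("pics/s4.png",np.hstack([cv2.resize(a[150:300,60:260],(400,300)),b[100:400,140:540]])[:,:,::-1])
E
```

```text
t: 6.68
tool_pos: [0.5091, 0.2963, 0.1065]
tool_rot: [3.137, -0.145, -0.003]
contact_force: [-0.6, 0.1, -1.2]
opening: 0.0493
grip_force: 83.5
t: 7.68
tool_pos: [0.5952, 0.2887, 0.1071]
tool_rot: [3.138, -0.145, -0.001]
contact_force: [-0.0, -0.1, -1.7]
opening: 0.0488
grip_force: 83.5
t 7.68 pos [0.5952 0.2887 0.1071] turn [ 0.0001  0.0006 -0.005 ] shift mm [ 0.4 -0.9  0.1] F [-0.  -0.1 -1.7] open 0.0488 grip 83.5
```

View pics/s4.png

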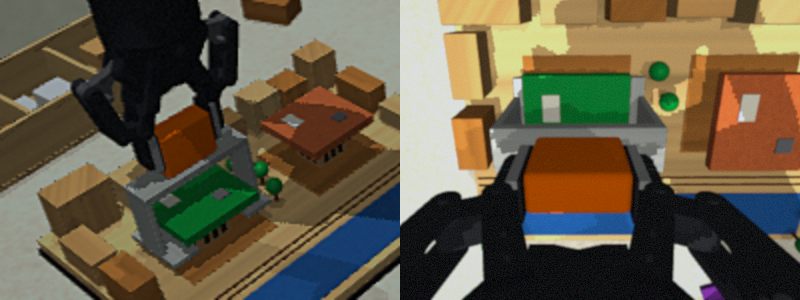

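The green roof sits centred between the puller's legs, with no contact force. Now I lift straight up slowly.

```bash
python3 -m pendant '[[[0,-0.5,-7],[0,0,0],0.3],[[0,0,-5],[0,0,0],0.3],[[0,0,-2],[0,0,0],0.3],[[0,0,-2],[0,0,0],0.3],[[0,0,-2],[0,0,0],0.3]]' 110
python3 -m pendant '[[[0,0,-2],[0,0,0],0.3],[[0,0,-2],[0,0,0],0.3],[[0,0,-2],[0,0,0],0.3],[[0,0,-2],[0,0,0],0.3],[[0,0,-2],[0,0,0],0.3]]'
python3 -m pendant '[[[0,0,-3],[0,0,0],0.3],[[0,0,-3],[0,0,0],0.3],[[0,0,-3],[0,0,0],0.3],[[0,0,-3],[0,0,0],0.3],[[0,0,-3],[0,0,0],0.3],[[0,0,-3],[0,0,0],0.3],[[0,0,-4],[0,0,0],0.3],[[0,0,-4],[0,0,0],0.3],[[0,0,0],[0,0,0],0.3]]'
python3 - <<'E'
from h import *
a,b=optics.get_image("side"),optics.get_image("wrist")
cv2.imwrite("pics/s5.png",np.hstack([cv2.resize(a[120:300,40:280],(400,300)),b[100:400,140:540]])[:,:,::-1])
E
```

```text
t: 8.2
tool_pos: [0.5952, 0.2893, 0.1256]
tool_rot: [-3.138, 0.145, -0.0]
contact_force: [1.2, 0.6, -8.2]
opening: 0.0485
grip_force: 114.9
t: 8.62
tool_pos: [0.5952, 0.2894, 0.1361]
tool_rot: [-3.138, 0.145, 0.001]
contact_force: [-0.0, -0.1, -2.2]
opening: 0.0484
grip_force: 117.1
t: 9.37
tool_pos: [0.5959, 0.2894, 0.1627]
tool_rot: [-3.138, 0.145, -0.003]
contact_force: [0.0, 0.5, -1.8]
opening: 0.0484
grip_force: 117.2
```

View pics/s5.png

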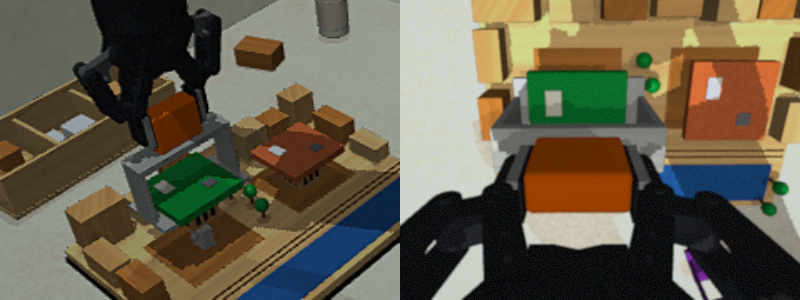

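The side view shows the pavilion free of its spigot and hanging level on both feet. The red one is still in place. Lift clear and carry.

```bash
python3 -m pendant '[[[0,0,-4],[0,0,0],0.3],[[0,0,-8],[0,0,0],0.3],[[0,0,-10],[0,0,0],0.3],[[0,0,-10],[0,0,0],0.3],[[0,0,-8],[0,0,0],0.3],[[0,0,-4],[0,0,0],0.3],[[0,0,0],[0,0,0],0.3]]'
python3 -m pendant '[[[0,5,0],[0,0,0],0.3],[[0,10,0],[0,0,0],0.3],[[1,15,0],[0,0,0],0.3],[[1,20,0],[0,0,0],0.3],[[2,24,0],[0,0,0],0.3],[[2,24,0],[0,0,0],0.3],[[2,24,0],[0,0,0],0.3],[[2,24,0],[0,0,0],0.3],[[2,24,0],[0,0,0],0.3],[[2,24,0],[0,0,0],0.3],[[2,24,0],[0,0,0],0.3],[[2,24,0],[0,0,0],0.3]]'
python3 -m pendant '[[[2,24,0],[0,0,0],0.3],[[2,24,0],[0,0,0],0.3],[[2,24,0],[0,0,0],0.3],[[2,24,0],[0,0,0],0.3],[[2,24,0],[0,0,0],0.3],[[2,24,0],[0,0,0],0.3],[[2,24,0],[0,0,0],0.3],[[2,24,0],[0,0,0],0.3],[[2,24,0],[0,0,0],0.3],[[0,24,0],[0,0,0],0.3],[[0,20,0],[0,0,0],0.3],[[0,16,0],[0,0,0],0.3]]'
python3 -m pendant '[[[0,13,0],[0,0,0],0.3],[[0,10,0],[0,0,0],0.3],[[0,7,0],[0,0,0],0.3],[[0,4,0],[0,0,0],0.3],[[0,0,0],[0,0,0],0.3],[[0,0,0],[0,0,0],0.3],[[0,0,0],[0,0,0],0.3]]'
python3 to.py 0.5757 -0.3065 0.15 -5.2
```

```text
t: 10.05
tool_pos: [0.5963, 0.2896, 0.2078]
tool_rot: [-3.137, 0.145, -0.005]
contact_force: [1.0, 0.4, -1.7]
opening: 0.0485
grip_force: 117.2
t: 11.05
tool_pos: [0.59, 0.0441, 0.2046]
tool_rot: [3.138, -0.146, -0.002]
contact_force: [0.7, -0.8, -2.8]
opening: 0.0485
grip_force: 117.3
t: 12.05
tool_pos: [0.5819, -0.2324, 0.2046]
tool_rot: [3.138, -0.148, -0.002]
contact_force: [0.0, -0.1, -1.9]
opening: 0.0487
grip_force: 117.3
t: 12.63
tool_pos: [0.5805, -0.263, 0.2053]
tool_rot: [-3.138, 0.143, 0.0]
contact_force: [0.4, 0.4, -1.9]
opening: 0.049
grip_force: 117.2
t 12.63 pos [ 0.5805 -0.263   0.2053] turn [-0.0003  0.     -0.0005] shift mm [-0.9 43.8 55.3] F [ 0.4  0.4 -1.9] open 0.049 grip 117.2
```

```bash
python3 -m pendant '[[[0,5,6],[0,0,0],0.3],[[0,10,10],[0,0,0],0.3],[[-1,12,10],[0,0,0],0.3],[[0,10,10],[0,0,0],0.3],[[0,5,10],[0,0,0],0.3],[[0,2,6],[0,0,0],0.3],[[0,0,0],[0,0,0],0.3],[[0,0,0],[0,0,0],0.3]]'
python3 to.py 0.5757 -0.3065 0.111 -5.2
python3 - <<'E'
from h import *
np.set_printoptions(precision=4,suppress=True)
m=optics.camera_model("wrist");a,b=optics.get_image("side"),optics.get_image("wrist")
cv2.imwrite("pics/s6.png",np.hstack([cv2.resize(a[60:210,240:440],(400,300)),b[100:400,140:540]])[:,:,::-1])
E
```

```text
t: 13.3
tool_pos: [0.5749, -0.3073, 0.1523]
tool_rot: [-3.137, 0.145, 0.002]
contact_force: [0.4, 0.3, -2.4]
opening: 0.0486
grip_force: 117.2
t 13.3 pos [ 0.5749 -0.3073  0.1523] turn [-0.0011  0.0014 -0.0019] shift mm [ 0.7 -0.9 41.3] F [ 0.4  0.3 -2.4] open 0.0486 grip 117.2
```

View pics/s6.png

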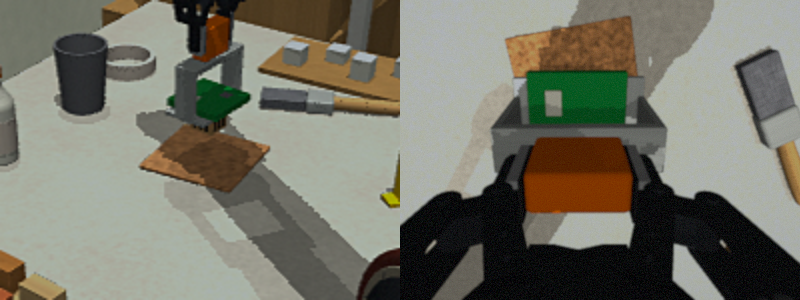

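The pavilion has not shifted on the feet, since the roof is at the same wrist pixels as at lift-off, and it is over the mat. Lower it.

```bash
python3 -m pendant '[[[0,0,6],[0,0,0],0.3],[[0,0,8],[0,0,0],0.3],[[0,0,8],[0,0,0],0.3],[[0,0,6],[0,0,0],0.3],[[0,0,4],[0,0,0],0.3],[[0,0,3],[0,0,0],0.3],[[0,0,2],[0,0,0],0.3],[[0,0,2],[0,0,0],0.3],[[0,0,2],[0,0,0],0.3],[[0,0,2],[0,0,0],0.3]]'
python3 -m pendant '[[[0,0,2],[0,0,0],0.3],[[0,0,2],[0,0,0],0.3],[[0,0,2],[0,0,0],0.3],[[0,0,2],[0,0,0],0.3],[[0,0,2],[0,0,0],0.3],[[0,0,0],[0,0,0],0.3],[[0,0,0],[0,0,0],0.3]]'
python3 - <<'E'
from h import *
a,b=optics.get_image("side"),optics.get_image("wrist")
cv2.imwrite("pics/s7.png",np.hstack([cv2.resize(a[60:210,240:440],(400,300)),b[100:400,140:540]])[:,:,::-1])
E
```

```text
t: 14.23
tool_pos: [0.5755, -0.3076, 0.1105]
tool_rot: [3.138, -0.145, 0.001]
contact_force: [-0.3, -0.6, -1.9]
opening: 0.0493
grip_force: 117.2
t: 14.82
tool_pos: [0.5752, -0.3074, 0.1001]
tool_rot: [-3.138, 0.145, 0.0]
contact_force: [0.2, -0.6, -1.7]
opening: 0.0486
grip_force: 117.2
```

View pics/s7.png

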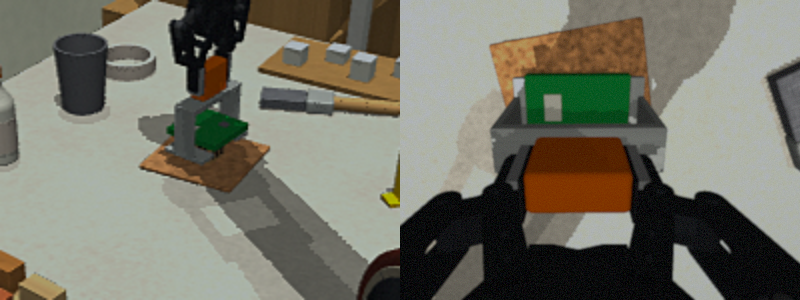

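The roof has grown from 100 to 106 px wide in the wrist view, meaning it is about 10 mm nearer the bridge. So it stands on the mat and the feet are free. Withdraw along -x.

```bash
python3 -m pendant '[[[-3,0,0],[0,0,0],0.3],[[-6,0,0],[0,0,0],0.3],[[-10,0,0],[0,0,0],0.3],[[-12,0,0],[0,0,0],0.3],[[-14,0,0],[0,0,0],0.3],[[-14,0,0],[0,0,0],0.3],[[-14,0,0],[0,0,0],0.3],[[-14,0,0],[0,0,0],0.3],[[-14,0,0],[0,0,0],0.3],[[-12,0,0],[0,0,0],0.3],[[-8,0,0],[0,0,0],0.3],[[-4,0,0],[0,0,0],0.3]]'
python3 -m pendant '[[[0,0,4],[0,0,0],0.3],[[0,0,6],[0,0,0],0.3],[[0,0,5],[0,0,0],0.3],[[0,0,2],[0,0,0],0.3],[[0,0,1],[0,0,0],0.3],[[0,0,1],[0,0,0],0.3],[[0,0,1],[0,0,0],0.3],[[0,0,1],[0,0,0],0.3],[[0,0,0],[0,0,0],0.3]]'
python3 to.py 0.456 -0.2965 0.077 -5.2
python3 - <<'E'
from h import *
a,b=optics.get_image("side"),optics.get_image("wrist")
cv2.imwrite("pics/s8.png",np.hstack([cv2.resize(a[60:210,240:440],(400,300)),b[100:400,140:540]])[:,:,::-1])
E
```

```text
t: 15.92
tool_pos: [0.4494, -0.2956, 0.1002]
tool_rot: [-3.138, 0.146, 0.001]
contact_force: [0.2, 0.1, -1.2]
opening: 0.0489
grip_force: 117.2
t: 16.67
tool_pos: [0.4509, -0.2959, 0.0792]
tool_rot: [-3.138, 0.145, 0.0]
contact_force: [-0.1, 0.7, -0.9]
opening: 0.0487
grip_force: 117.2
t 16.67 pos [ 0.4509 -0.2959  0.0792] turn [-0.0001  0.0001 -0.0014] shift mm [5.1 0.1 2.2] F [-0.1  0.7 -0.9] open 0.0487 grip 117.2
```

View pics/s8.png

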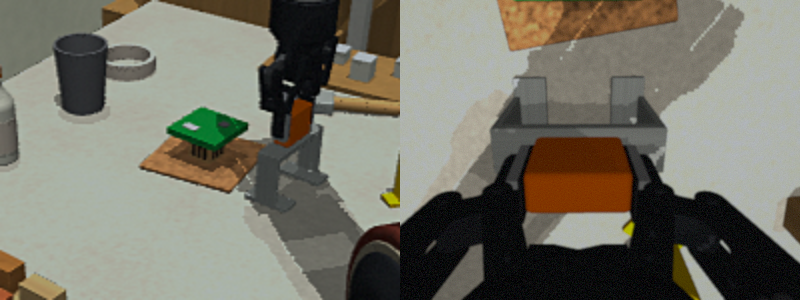

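The pavilion stands upright on the mat and the puller is clear of both. Touch it down gently.

```bash
python3 -m pendant '[[[0,0,1],[0,0,0],0.3],[[0,0,0.5],[0,0,0],0.3],[[0,0,0],[0,0,0],0.3]]'
python3 -m pendant '[[[0,0,0.5],[0,0,0],0.3],[[0,0,0.5],[0,0,0],0.3],[[0,0,0],[0,0,0],0.3]]'
```

```text
t: 17.02
tool_pos: [0.4508, -0.2959, 0.0777]
tool_rot: [-3.138, 0.145, 0.0]
contact_force: [-0.5, 0.4, -1.8]
opening: 0.0488
grip_force: 117.2
t: 17.27
tool_pos: [0.4509, -0.296, 0.0771]
tool_rot: [3.138, -0.145, 0.0]
contact_force: [-0.2, 0.3, 0.1]
opening: 0.0488
grip_force: 117.9
```

```bash
python3 -m pendant '[[[0,0,0.5],[0,0,0],0.3],[[0,0,0],[0,0,0],0.58],[[0,0,0],[0,0,0],0.62],[[0,0,0],[0,0,0],0.7],[[0,0,0],[0,0,0],0.85],[[0,0,0],[0,0,0],1],[[0,0,0],[0,0,0],1],[[0,0,0],[0,0,0],1],[[0,0,0],[0,0,0],1]]' 20
python3 -m pendant '[[[0,0,-5],[0,0,0],1],[[0,0,-10],[0,0,0],1],[[0,0,-20],[0,0,0],1],[[0,0,-25],[0,0,0],1],[[0,0,-25],[0,0,0],1],[[0,0,-25],[0,0,0],1],[[0,0,-25],[0,0,0],1],[[0,0,-15],[0,0,0],1],[[0,0,0],[0,0,0],1]]'
python3 - <<'E'
from h import *
np.set_printoptions(precision=4,suppress=True)
S=optics.camera_model("side");a,b=optics.get_image("side"),optics.get_image("wrist");m=optics.camera_model("wrist")
q=quad(hull(mask(a,48,78,120,40,(310,100,370,140))));P=plane(S,q,.05);print(q,P,P.mean(0))
cv2.imwrite("pics/s9.png",np.hstack([cv2.resize(a[60:210,240:440],(400,300)),b[0:300,140:540]])[:,:,::-1])
E
```

```text
t: 18.02
tool_pos: [0.4508, -0.2959, 0.0763]
tool_rot: [-3.138, 0.145, -0.0]
contact_force: [1.4, -0.3, 0.1]
opening: 0.0853
grip_force: 0.0
t: 18.77
tool_pos: [0.4528, -0.2976, 0.2325]
tool_rot: [3.132, -0.144, 0.012]
contact_force: [0.1, -0.8, 2.0]
opening: 0.0854
grip_force: 0.0
[[366. 122.]
 [347. 135.]
 [320. 125.]
 [341. 113.]] [[ 0.5272 -0.3419  0.05  ]
 [ 0.5333 -0.2556  0.05  ]
 [ 0.6168 -0.2622  0.05  ]
 [ 0.607  -0.3497  0.05  ]] [ 0.5711 -0.3024  0.05  ]
```

View pics/s9.png

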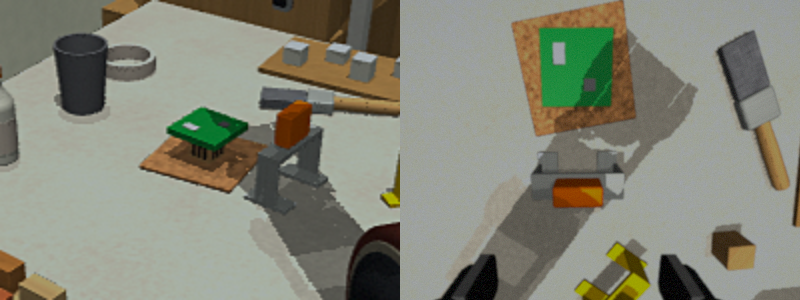

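The pavilion stands upright at (0.572,-0.303), within about 5 mm of the mat centre. The puller stands on its feet clear of it, and the gripper is well above. Time used is 19 s.

```bash
python3 -c "
from station import ctrl; print(ctrl.finish_job())"
```

```text
the job is handed in; nothing more can be done
None
```

The job is handed in at about 19 s: the green pavilion stands upright within about 5 mm of the cork mat's centre, the orange puller stands on its feet on the table clear of it, and the red pavilion was left plugged.

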